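# Unlock the portion dial and click it to the next station

## Task

The batter portioner's dial is locked by the T-handled pin in its side: draw the pin straight out, lay it flat on the table and let go, then take it up again another way (the rest leaves room for fingers only at the middle of the shank) and park it in the parking rest, crossbar down in the T-shaped pocket and shank in the fork. Then turn the dial clockwise by its black bar grip, one click only, until it has snapped over its detent into the second station (the pointer at the single post), and let go. Do not knock the timer, the cup or the folding bar about.

Things in the scene. Friction and masses are not known exactly. Their poses are not given: they have to be found in the camera images.
- dial_unit: the portioner's dial head, fixed to the table: a round grey base of 124 mm diameter with a dial on top and, in front, an aluminium bore block (48 mm in x, 46 mm wide, top at z = 65 mm). Origin: centre of its underside on the dial's axis; +z up; its -x side is the front, where the pin goes in. The steel part under the dial's skirt has notches; the pin lies in one and locks the dial.
- bore_mouth (a point): centre of the mouth of the bore on the front face of the bore block, 104 mm in front of the dial's axis and 45 mm above the table. The bore runs along the unit's x axis, is 17.5 mm square, 48 mm long; the pin leaves it along the unit's -x. The pin must be drawn about 85 mm to be clear of it.
- portion_dial (a joint): angle of the dial in rad, growing clockwise seen from above. Detents hold it at 0 (first station, pointer over the bore block), 1.0 (second, single post) and 2.0 (third, pair of posts); crests of the detents at about 0.5 and 1.5; up to about 0.3 N m to turn. It cannot turn while the pin is in.
- dial_grip (a point): point on the dial's axis, 90 mm above the table, at the height to grip the black bar grip: 66 mm long along this point's x axis, 16 mm thick along its y axis, from 71 to 105 mm above the table. It turns with the dial; the pointer end is -x. The skirt below it is a disc of 100 mm diameter with its top at 68 mm.
- lock_pin: loose steel T-shaped pin, 0.15 kg. Origin: middle of the crossbar, on the pin's axis. Crossbar 54 mm long (its y axis), 16 mm thick (x), 14 mm high (z); round shank of 14 mm diameter along +x, its tip 90 mm from the origin. At the start the shank is in the bore and only the crossbar and a few mm of shank stand out in front, 45 mm above the table.
- pin_shank (a point): point on the pin's axis 44 mm from the crossbar's middle towards the tip: where to take it by the shank.
- park_rest: aluminium parking rest fixed to the table, on a 126 x 88 mm plate. Origin: centre of its underside; the parked pin lies along its +x, crossbar at the -x end. Pocket 24 x 62 mm inside, walls 8 mm thick, top z = 61 mm, with a 22 mm slot for the shank in its +x wall; 12 mm thick fork with a 22 mm groove at x = +37 mm, top z = 57 mm. From x = -18 to +31 mm is a free gap for the fingers.
- park_seat (a point): where the pin's origin (crossbar middle) is when the pin lies in the rest: at x = -38 mm, y = 0 of the rest, 41 mm above the table; x along the shank towards the tip. Floor of pocket and groove 7 mm below.
- mould_iron: obstacle, not part of the job: fixed round wafer iron on a wooden board (board from x = -50 to +150 mm and y = -72 to +78 mm of its origin) with its lid standing open, the lid's handle up to about 330 mm above the table; its lower handle runs 150 mm towards the robot, 55 mm high. It stands between the dial unit and the parking rest: go round its front. Origin on the table.
- twist_timer: bystander: white round kitchen timer with a twist grip on top, 67 mm diameter, 50 mm high; origin under its centre
- spice_cup: bystander: pale green open cup, 71 mm diameter, 41 mm high; origin under its centre
- folding_bar: bystander: dark cast folding bar on a foot, 55 x 100 x 55 mm; origin under its centre
Not all that is in view belongs to the job. There is more than one size of the lock_pin; the job needs the smaller.

How it is judged:
By the outcome, as a careful person would: the job done as asked, in the order asked, and still so for the second after the job is handed in, with the robot touching nothing.
It also fails if it takes over 64 s, if anything falls off the work surface, if the arm or the gripper's body presses on something with over 40 N, if the wrist force passes 120 N, or if a joint passes its speed limit or range.

## Robot

A 7-joint arm with a two-finger parallel gripper is mounted at the origin on a cart in front of the work surface, level with it; the furniture and walls round the work are solid. World frame = base frame: x ahead of the robot, y to its left, z up, the work surface at z = 0. Lengths are in m, angles in rad, forces in N, time in s.
With the tool pointing down it reaches from about 0.4 to 0.85 m from the base axis. Payload 4.5 kg.
Tool frame: the origin (TCP) lies at the very end of the fingers, on their centre line; the grasp point (between the pads) lies 19 mm behind it; z points along the fingers, y is the line along which they close (so a half turn about z gives the same grasp; the last joint's range is limited). The gripper opens to 88 mm and grips with 3 to 60 N. Pads are 18 mm wide; open, the fingers measure 123 mm over their backs; the gripper's body (75 mm by 187 mm) begins 45 mm behind the grasp point.
Start: joints at [-1.248, 0.689, -0.195, 1.565, 0.157, 0.902, -0.215], TCP at [0.178, 0.599, 0.239] pointing down, gripper open.
Joint ranges: [-3.01, 3.01], [-0.46, 2.08], [-1.47, 1.51], [0.13, 2.56], [-1, 4.14], [0.04, 2.09], [-2.66, 2.66]. Speed limits (rad/s): [2.57, 2.57, 3.14, 3.14, 3.14, 3.14, 3.14].

## Interface

Orientations are given as a unit quaternion [x, y, z, w].
In Python, from plant import r gives the robot as it stands. The module is installed in compiled form; this text tells all that it offers.
- The arm moves only by the shell command python3 -m pendant 'ROWS' [FORCE]. ROWS is JSON, one flat list of numbers, 7 for each row, row after row: the opening, from 0 (shut) to 1 (fully open), then the shift along the tool's x, y, z scaled (see below), then the turn, a rotation vector about the tool's x, y, z scaled (see below). A call has 1 to 12 rows; each row is the pose to reach, as a shift and turn from the pose commanded when the call began, along the tool's axes at that moment; what a row does not reach only later rows make up. The controller multiplies each number of a shift by 0.15 m and each number of a turn by pi/2 rad. A row lasts 1/10 s, in which the tool goes at most 50 mm and 8.59 degrees, less where a joint would pass 70% of its speed; a pose out of reach is approached as far as the arm can. A call with a number of a shift or a turn outside -1 to 1 is refused whole. A call with a gripper value outside its range is refused whole. The fingers move at their own pace and stop on an object; FORCE is the grip in N (left out, the last holds). Time passes only in rows, so rows that repeat a pose let the fingers close. It gives the time, the measured TCP pose, the force, the opening and the grip force at its end, in the units of the state.
- r.get_state(): the state, without advancing time (a new reading comes with each control period).
- r.snapshot(name): name is "scene" or "top" or "wrist"; returns a dict with "img" (384x512x3 uint8, red, green, blue), "mtx" (3x3 intrinsics, pixels), "k1" (the pictures are not rectified: a ray, as slopes to the right and down, at radius r is drawn at 1 + k1 r^2 times it, then the intrinsics apply), "cam_to_world" (4x4, takes a point from camera to world coordinates). Camera axes: x right, y up, looking along -z (the intrinsics and any distortion apply to the point x, -y, -z); pixel columns grow to the right and rows downward; lengths in m; the calibration is good to about 2 mm. A picture is of the moment at which its call begins. There is no depth.
- r.finish_job(): hands the job in; it is judged then, once.
The state is a dict: "clock": time; "q": joint angles; "qd": joint speeds; "joint_torque": joint torques, N m; "tool_pos": TCP position; "eef_rot": TCP orientation; "contact_force": force on the tool from outside, world axes, zero at the start; "moment": the same for the moment, N m; "opening": opening from 0.0 (shut) to 1.0 (fully open); "finger_force": force on a finger pad.
Only numpy, scipy, OpenCV 4.12 (cv2) and the standard library are available. Lean on these libraries where they do the work, as an engineer would, in place of code of your own. Each camera call takes 0.05 s, during which the arm holds its last target. There are 200 camera calls.

## Working session

There is one attempt and no reset: what is moved stays moved. The work goes in short steps, Python scripts to look and compute and a shell command to move; the robot and the scene stay as the last step left them, time stands still between calls to the robot, and variables do not carry over. Pictures are saved under pics/ and viewed, at most 10 in all, crops included, and the job is handed in when it is done.

```bash
mkdir -p pics; cat > h.py <<'E'
import numpy as np, cv2, json
from plant import r
from scipy.spatial.transform import Rotation as R
def snap(n,f):
    s=r.snapshot(n); cv2.imwrite('pics/'+f+'.png',s['img'][:,:,::-1]); np.savez('pics/'+f+'.npz',**{k:np.array(s[k]) for k in('mtx','k1','cam_to_world','img')}); return s
def ray(f,u,v):
    s=np.load('pics/'+f+'.npz'); K=s['mtx'];k=float(s['k1'])
    d=np.array([(u-K[0,2])/K[0,0],(v-K[1,2])/K[1,1]]); p=d.copy()
    for _ in range(30): p=d/(1+k*(p@p))
    T=s['cam_to_world']; return T[:3,3],T[:3,:3]@np.array([p[0],-p[1],-1])
def atz(f,u,v,z):
    o,d=ray(f,u,v); return o+d*(z-o[2])/d[2]
def tri(*obs):
    A=np.zeros((3,3));b=np.zeros(3);L=[]
    for f,u,v in obs:
        o,d=ray(f,u,v);d=d/np.linalg.norm(d);P=np.eye(3)-np.outer(d,d);A+=P;b+=P@o;L.append((o,P))
    x=np.linalg.solve(A,b); return x,[float(np.linalg.norm(P@(x-o))) for o,P in L]
def proj(f,X):
    s=np.load('pics/'+f+'.npz');T=s['cam_to_world'];c=T[:3,:3].T@(np.array(X)-T[:3,3]);p=np.array([c[0],-c[1]])/-c[2]
    p=p*(1+float(s['k1'])*(p@p));K=s['mtx'];return np.array([K[0,0]*p[0]+K[0,2],K[1,1]*p[1]+K[1,2]])
def rel(pos,xdir,zdir=(0,0,-1)):
    """row numbers from current pose to TCP pos with tool x along xdir, z along zdir"""
    s=r.get_state();R0=R.from_quat(s['eef_rot']);z=np.array(zdir,float);z/=np.linalg.norm(z);x=np.array(xdir,float);x-=z*(x@z);x/=np.linalg.norm(x)
    T=R.from_matrix(np.c_[x,np.cross(z,x),z]); return np.round(R0.inv().apply(np.array(pos)-s['tool_pos'])/.15,3),np.round((R0.inv()*T).as_rotvec()/(np.pi/2),3)
def st():
    s=r.get_state();M=R.from_quat(s['eef_rot']).as_matrix();print('t',round(s['clock'],2),'p',np.round(s['tool_pos'],4),'x',np.round(M[:,0],3),'z',np.round(M[:,2],3),'F',np.round(s['contact_force'],1),'op',round(s['opening'],3),'ff',s['finger_force'],'q',np.round(s['q'],2))
E
python3 - <<'E'
from h import *
st()
a=snap('scene','s0')['img'];b=snap('top','t0')['img'];c=snap('wrist','w0')['img']
for n in('s0','t0','w0'):
    s=np.load(f'pics/{n}.npz');print(n,s['cam_to_world'][:3,3].round(3),s['mtx'][0,0],s['k1'])
cv2.imwrite('pics/s0b.png',cv2.resize(a,(800,600),interpolation=cv2.INTER_CUBIC)[:,:,::-1])
cv2.imwrite('pics/t0b.png',cv2.resize(b,(800,600),interpolation=cv2.INTER_CUBIC)[:,:,::-1])
E
```

```text
t 0.0 p [0.1779 0.5985 0.2379] x [-0.959  0.285 -0.   ] z [-0.    -0.002 -1.   ] F [-0.3  0.5 -0.2] op 0.998 ff 0.0 q [-1.25  0.69 -0.19  1.57  0.16  0.9  -0.22]
s0 [-0.308 -0.814  0.963] 470.53082491226854 -0.08367284868452764
t0 [ 0.291 -0.015  1.246] 412.3434195802866 -0.13174145880883756
w0 [0.11  0.618 0.384] 334.8095021088307 -0.04412084093934952
```

View pics/s0b.png

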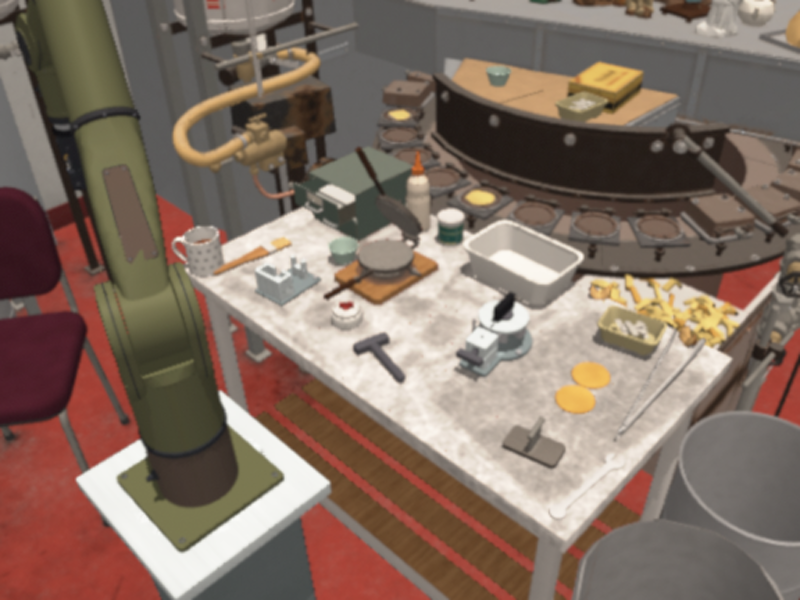

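View pics/t0b.png

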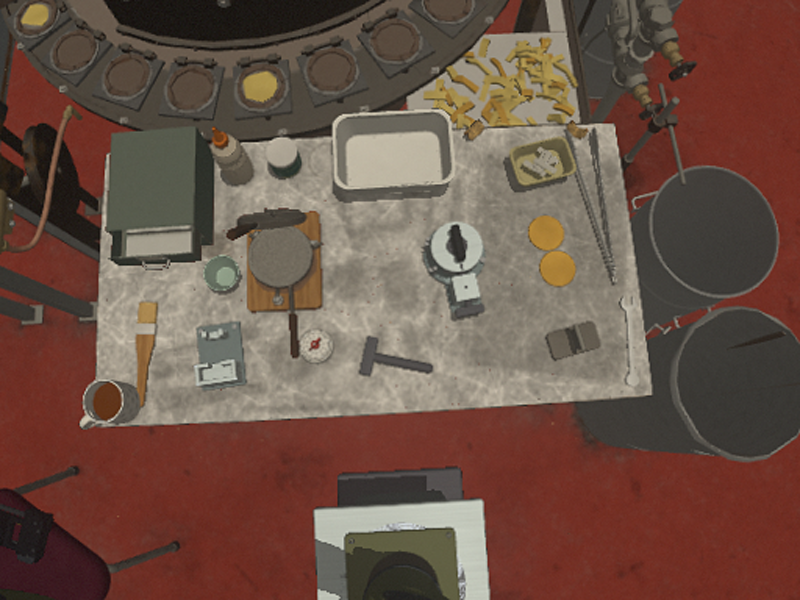

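The scene and top pictures show the dial unit at top (457,250) and scene (498,335), and the parking rest at top (219,355) and scene (285,280). There are two T-pins: one in the bore, with its crossbar at top (467,310) and scene (468,355), and one loose on the table at top (395,357) and scene (380,355). The one in the bore fits the description (shank in the bore, smaller). I'll confirm it in an enlarged crop.

```bash
python3 - <<'E'
from h import *
a=np.load('pics/s0.npz')['img'];b=np.load('pics/t0.npz')['img']
def crop(i,u,v,w,h,k): return cv2.resize(i[v:v+h,u:u+w],None,fx=k,fy=k,interpolation=cv2.INTER_CUBIC)
# each 400x300
T=[crop(b,255,130,80,80,5)[:300*1+100], crop(a,280,180,80,80,5), ]
m=np.zeros((600,800,3),np.uint8)
m[:400,:400]=crop(b,255,130,80,80,5); m[:400,400:]=crop(a,280,180,80,80,5)
m[400:,:200]=crop(b,120,205,40,50,5)[:200,:200]; m[400:,200:400]=crop(b,120,205,50,50,4)
m[400:,400:600]=crop(a,155,155,50,50,4); m[400:,600:]=crop(a,225,205,50,50,4)
cv2.imwrite('pics/m1.png',m[:,:,::-1])
for n,u,v,z in [('grip',457,246,.105),('xbar',467,310,.052),('bore top near',466,302,.065),('loose xb',369,357,.014),('loose tip',432,369,.014),('rest',219,355,.0),('timer',316,345,.05),('cup',221,274,.04),('fold',572,341,.05)]: print(n,atz('t0',u*.64,v*.64,z).round(4))
E
```

```text
grip [ 0.6113 -0.1389  0.105 ]
xbar [ 0.5003 -0.1538  0.052 ]
bore top near [ 0.5132 -0.1516  0.065 ]
loose xb [0.4267 0.0365 0.014 ]
loose tip [ 0.3967 -0.0824  0.014 ]
rest [0.448  0.3312 0.    ]
timer [0.4508 0.133  0.05  ]
cup [0.601  0.3158 0.04  ]
fold [ 0.4295 -0.3478  0.05  ]
```

View pics/m1.png

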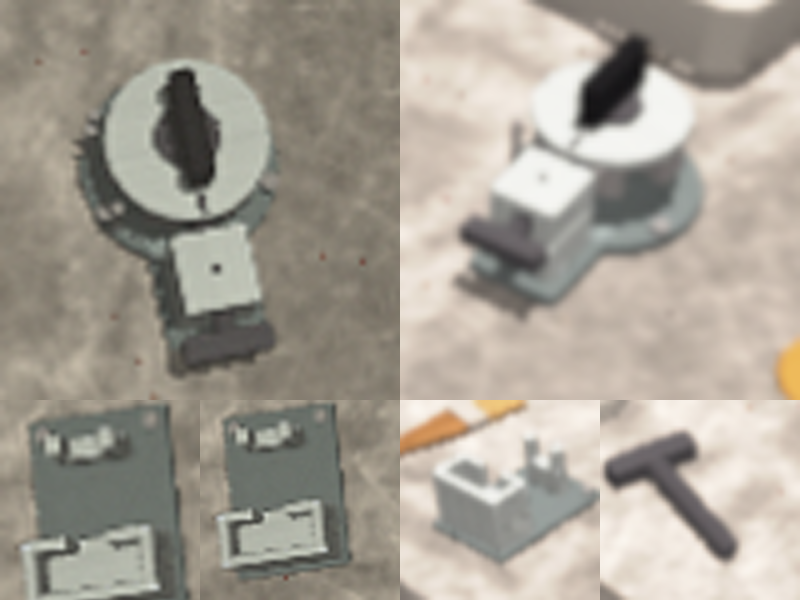

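The enlarged crop confirms it. The smaller T sits in the bore, its crossbar at crop (228,343), which is top (300.6,198.6) unscaled. The loose T is longer (about 124 mm), so it is the decoy. Next I'll move the wrist camera over the rest and the dial.

```bash
python3 -m pendant '[1,-0.94,-0.34,-0.2,0,0,0, 1,-0.94,-0.34,-0.2,0,0,0, 1,-0.94,-0.34,-0.2,0,0,0,1,-0.94,-0.34,-0.2,0,0,0]'
python3 -m pendant '[1,-0.94,-0.34,-0.2,0,0,-0.3, 1,-0.94,-0.34,-0.2,0,0,-0.3, 1,-0.94,-0.34,-0.2,0,0,-0.3,1,-0.94,-0.34,-0.2,0,0,-0.3,1,-0.94,-0.34,-0.2,0,0,-0.3]'
python3 -c "from h import *; st(); snap('wrist','w1')"
python3 -m pendant '[1,0.2,-0.94,0,0,0,0, 1,0.2,-0.94,0,0,0,0,1,0.2,-0.94,0,0,0,0,1,0.2,-0.94,0,0,0,0,1,0.2,-0.94,0,0,0,0]'
python3 -c "from h import *; st(); snap('wrist','w2')"
python3 -m pendant '[1,0.2,-0.94,0,0,0,0, 1,0.2,-0.94,0,0,0,0,1,0.2,-0.94,0,0,0,0,1,0.2,-0.94,0,0,0,0]'
python3 -m pendant '[1,0,-0.94,0,0,0,0, 1,0,-0.94,0,0,0,0,1,0,-0.94,0,0,0,0,1,0,-0.94,0,0,0,0,1,0,-0.94,0,0,0,0]'
python3 -c "from h import *; st(); snap('wrist','w3')"
python3 -m pendant '[1,0,-0.94,0,0,0,0, 1,0,-0.94,0,0,0,0,1,0,-0.94,0,0,0,0,1,0,-0.94,0,0,0,0,1,0,-0.94,0,0,0,0]'
python3 - <<'E'
from h import *
st(); b=snap('wrist','w4')['img']; c=np.load('pics/w2.npz')['img']; d=np.load('pics/w3.npz')['img'];a=np.load('pics/w1.npz')['img']
m=np.vstack([np.hstack([a,c]),np.hstack([d,b])]); cv2.imwrite('pics/m2.png',cv2.resize(m,(800,600),interpolation=cv2.INTER_AREA)[:,:,::-1])
E
```

```text
clock: 0.55
tool_pos: [0.3072, 0.5047, 0.2695]
eef_rot: [0.15, 0.989, -0.001, 0.003]
contact_force: [-0.2, 0.5, 0.4]
opening: 1.003
finger_force: 0.0
clock: 1.05
tool_pos: [0.4206, 0.4199, 0.2985]
eef_rot: [-0.089, 0.996, 0.0, -0.0]
contact_force: [-1.6, 1.0, 0.8]
opening: 1.0
finger_force: 0.0
t 1.05 p [0.4206 0.4199 0.2985] x [-0.984 -0.177  0.   ] z [-0.  0. -1.] F [-1.6  1.   0.8] op 1.0 ff 0.0 q [-0.65  0.6  -0.37  1.58  0.24  1.01  0.66]
clock: 1.6
tool_pos: [0.414, 0.2781, 0.2988]
eef_rot: [-0.092, 0.996, 0.0, -0.0]
contact_force: [-1.3, 0.9, 0.9]
opening: 0.998
finger_force: 0.0
t 1.6 p [0.414  0.2781 0.2988] x [-0.983 -0.183  0.   ] z [-0.     0.001 -1.   ] F [-1.3  0.9  0.9] op 0.998 ff 0.0 q [-0.42  0.46 -0.39  1.85  0.22  0.87  0.83]
clock: 2.05
tool_pos: [0.4109, 0.1288, 0.2982]
eef_rot: [-0.088, 0.996, -0.002, -0.001]
contact_force: [0.9, -0.2, 0.4]
opening: 0.998
finger_force: 0.0
clock: 2.55
tool_pos: [0.438, -0.0037, 0.2987]
eef_rot: [-0.092, 0.996, 0.001, 0.0]
contact_force: [-0.3, 0.6, 0.1]
opening: 0.998
finger_force: 0.0
t 2.55 p [ 0.438  -0.0037  0.2987] x [-0.983 -0.183 -0.001] z [ 0.001  0.002 -1.   ] F [-0.3  0.6  0.1] op 0.998 ff 0.0 q [ 0.18  0.38 -0.38  2.01  0.19  0.79  1.44]
clock: 3.1
tool_pos: [0.4635, -0.1422, 0.2985]
eef_rot: [-0.092, 0.996, 0.001, 0.0]
contact_force: [-0.3, 1.1, -0.5]
opening: 0.997
finger_force: 0.0
t 3.1 p [ 0.4635 -0.1422  0.2985] x [-0.983 -0.184 -0.001] z [ 0.     0.002 -1.   ] F [-0.3  1.1 -0.5] op 0.997 ff 0.0 q [ 0.44  0.44 -0.36  1.89  0.2   0.85  1.74]
```

View pics/m2.png

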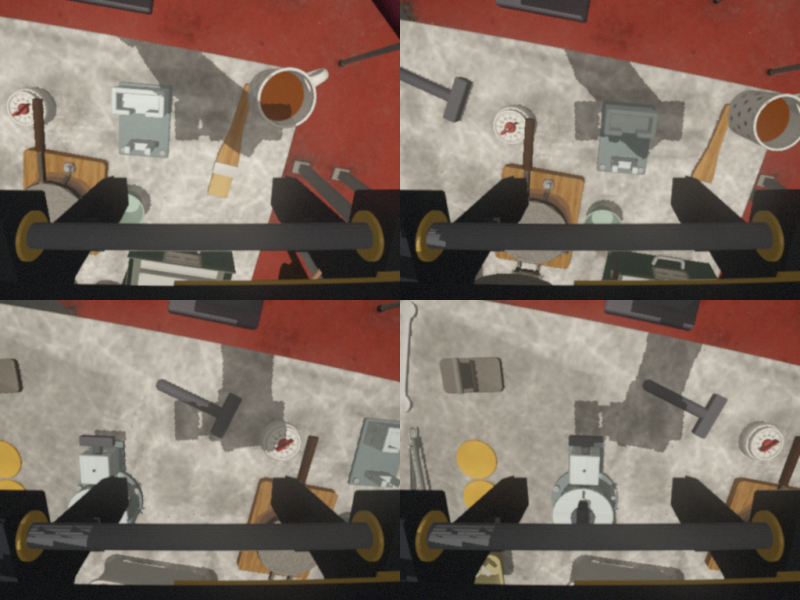

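Rest: w1 at about (140,120) and w2 at about (628,140) in the mosaic. Dial unit with its pin: w3 (100,470) and w4 (585,480). I'll enlarge these to pick exact points.

```bash
python3 - <<'E'
from h import *
def crop(n,u,v,w,h,k): return cv2.resize(np.load(f'pics/{n}.npz')['img'][v:v+h,u:u+w],None,fx=k,fy=k,interpolation=cv2.INTER_CUBIC)
m=np.zeros((600,800,3),np.uint8)
m[:300,:400]=crop('w1',130,95,100,75,4); m[:300,400:]=crop('w2',240,120,100,75,4)
m[300:,:400]=crop('w3',80,160,100,75,4); m[300:,400:]=crop('w4',185,160,133,100,3)[:300,:400] if 0 else cv2.resize(np.load('pics/w4.npz')['img'][160:235,185:285],(400,300),interpolation=cv2.INTER_CUBIC)
cv2.imwrite('pics/m3.png',m[:,:,::-1])
E
```

```text
(no output)
```

View pics/m3.png

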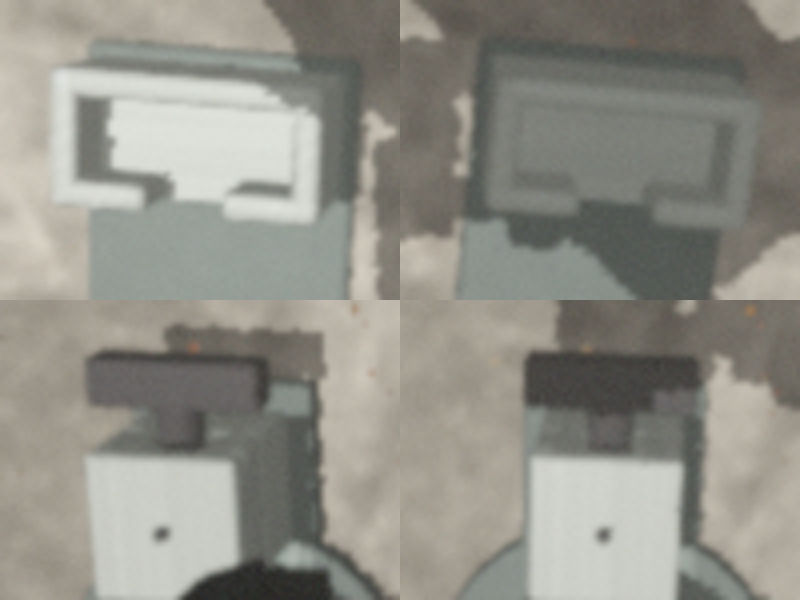

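```bash
python3 - <<'E'
from h import *
c1=[(52,66),(322,88),(318,222),(55,203)];c2=[(85,78),(360,98),(345,228),(87,208)]
P=[]
for a,b in zip(c1,c2):
    A=('w1',a[0]/4+130-.4,a[1]/4+95-.4);B=('w2',b[0]/4+240-.4,b[1]/4+120-.4)
    x,e=tri(A,B);P.append((atz(*A,.061)+atz(*B,.061))/2);print('rest',x.round(4),np.round(e,4),atz(*A,.061).round(4),atz(*B,.061).round(4))
P=np.array(P);x=(P[2]+P[3]-P[0]-P[1]);y=(P[0]+P[3]-P[1]-P[2]);y=-y if y[1]<0 else y
print('seat',P.mean(0),'yaw x',np.degrees(np.arctan2(x[1],x[0])),'yaw y-90',np.degrees(np.arctan2(-y[0],y[1])),np.linalg.norm(x)/2,np.linalg.norm(y)/2)
for n,z,a,b in [('blkL',.065,(88,158),(130,158)),('blkR',.065,(235,162),(283,161)),('hole',.065,(162,235),(203,235)),('xbL',.052,(88,104),(125,103)),('xbR',.052,(265,106),(298,105))]:
    A=('w3',a[0]/4+80-.4,a[1]/4+160-.4);B=('w4',b[0]/4+185-.4,b[1]/4+160-.4)
    x,e=tri(A,B);print(n,x.round(4),np.round(e,4),atz(*A,z).round(4),atz(*B,z).round(4))
# dial from top and scene
for n,T,S in [('skirt c',(188,140),(612,113))]:
    x,e=tri(('t0',255+T[0]/5-.4,130+T[1]/5-.4),('s0',280+(S[0]-400)/5-.4,180+S[1]/5-.4));print(n,x.round(4),e)
E
```

```text
rest [0.3976 0.2819 0.0485] [0.0007 0.0007] [0.3955 0.2859 0.061 ] [0.3966 0.2813 0.061 ]
rest [0.3884 0.3615 0.057 ] [0.0003 0.0003] [0.3883 0.362  0.061 ] [0.3877 0.3605 0.061 ]
rest [0.4267 0.3661 0.059 ] [0.0001 0.0001] [0.4264 0.3663 0.061 ] [0.4262 0.3655 0.061 ]
rest [0.4349 0.2893 0.0578] [0. 0.] [0.4342 0.2903 0.061 ] [0.4342 0.2891 0.061 ]
seat [0.41112543 0.32512922 0.061     ] yaw x 7.9910920312492175 yaw y-90 5.9422821585345345 0.03860329943075143 0.07734292167994054
blkL [ 0.5272 -0.177   0.0615] [0.0002 0.0002] [ 0.5259 -0.1756  0.065 ] [ 0.5258 -0.1769  0.065 ]
blkR [ 0.5189 -0.1317  0.0643] [0.0003 0.0003] [ 0.519  -0.1314  0.065 ] [ 0.5183 -0.1318  0.065 ]
hole [ 0.5459 -0.1513  0.066 ] [0.0003 0.0003] [ 0.5467 -0.1516  0.065 ] [ 0.546  -0.1513  0.065 ]
xbL [ 0.5132 -0.1817  0.0527] [0.0003 0.0003] [ 0.5137 -0.182   0.052 ] [ 0.5131 -0.1818  0.052 ]
xbR [ 0.5059 -0.1293  0.0465] [0.0003 0.0003] [ 0.5043 -0.1278  0.052 ] [ 0.504  -0.1298  0.052 ]
skirt c [ 0.622  -0.1427  0.0685] [0.0011188052832236432, 0.0011188052832236223]
```

```bash
python3 - <<'E'
from h import *
y=np.radians(9.5);X=-np.array([np.cos(y),np.sin(y),0])
print(rel([.498,-.1565,.16],X), rel([.498,-.1565,.039],X))
E
```

```text
(array([-0.208, -0.144,  0.924]), array([0.001, 0.   , 0.013])) (array([-0.207, -0.145,  1.731]), array([0.001, 0.   , 0.013]))
```

```bash
python3 -m pendant '[1,-0.208,-0.144,0.924,0,0,0.013,1,-0.208,-0.144,0.924,0,0,0.013,1,-0.208,-0.144,0.924,0,0,0.013,1,-0.208,-0.144,0.924,0,0,0.013,1,-0.208,-0.144,0.924,0,0,0.013]'
python3 - <<'E'
from h import *
y=np.radians(9.5);X=-np.array([np.cos(y),np.sin(y),0])
st();print(rel([.498,-.1565,.039],X)); snap('wrist','w5')
cv2.imwrite('pics/w5c.png',np.load('pics/w5.npz')['img'][:,:,::-1])
E
```

```text
clock: 3.65
tool_pos: [0.4973, -0.1574, 0.1605]
eef_rot: [-0.083, 0.997, 0.001, -0.0]
contact_force: [-0.7, 0.0, 1.0]
opening: 1.002
finger_force: 0.0
t 3.65 p [ 0.4973 -0.1574  0.1605] x [-0.986 -0.165  0.001] z [-0.001  0.002 -1.   ] F [-0.7  0.   1. ] op 1.002 ff 0.0 q [ 0.38  0.68 -0.26  1.95  0.32  0.55  1.64]
(array([-0.006,  0.004,  0.81 ]), array([ 0.001, -0.001, -0.   ]))
```

View pics/w5c.png

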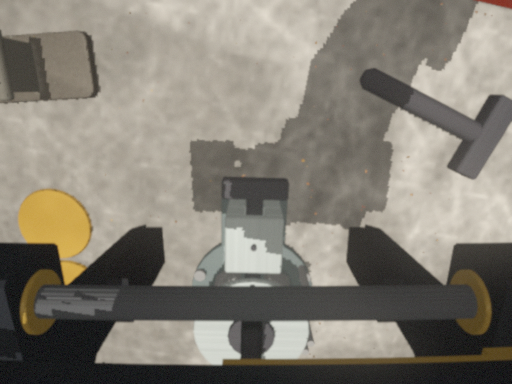

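In w5 the crossbar spans px (222..288, 178..198) and is square to the fingers. The block is centred at 254 and the dial hub is near (252,335), so the alignment is good. I'll go down, grip, and then draw the pin.

```bash
python3 -m pendant '[1,0,0,0.3,0,0,0,1,0,0,0.55,0,0,0,1,0,0,0.7,0,0,0,1,0,0,0.81,0,0,0,1,0,0,0.81,0,0,0,1,0,0,0.81,0,0,0]'
python3 -m pendant '[0.3,0,0,0,0,0,0,0.3,0,0,0,0,0,0,0.3,0,0,0,0,0,0,0.3,0,0,0,0,0,0,0.3,0,0,0,0,0,0,0.3,0,0,0,0,0,0,0.3,0,0,0,0,0,0,0.3,0,0,0,0,0,0]' 45
python3 -c "from h import *; st()"
```

```text
clock: 4.3
tool_pos: [0.4986, -0.1598, 0.0409]
eef_rot: [-0.081, 0.997, -0.0, 0.002]
contact_force: [0.1, -0.3, -0.2]
opening: 1.0
finger_force: 0.0
clock: 5.1
tool_pos: [0.4971, -0.16, 0.0386]
eef_rot: [-0.081, 0.997, 0.0, -0.0]
contact_force: [-0.8, -1.0, 2.1]
opening: 0.605
finger_force: 45.0
t 5.1 p [ 0.4971 -0.16    0.0386] x [-0.987 -0.161  0.   ] z [-0.  0. -1.] F [-0.8 -1.   2.1] op 0.605 ff 44.989054799079895 q [ 0.3   0.89 -0.13  2.01  0.41  0.27  1.56]
```

```bash
python3 -m pendant '[0.3,0.07,0,0,0,0,0,0.3,0.14,0,0,0,0,0,0.3,0.21,0,0,0,0,0,0.3,0.28,0,0,0,0,0,0.3,0.35,0,0,0,0,0,0.3,0.42,0,0,0,0,0,0.3,0.49,0,0,0,0,0,0.3,0.56,0,0,0,0,0,0.3,0.63,0,0,0,0,0,0.3,0.67,0,0,0,0,0,0.3,0.67,0,0,0,0,0]'
python3 - <<'E'
from h import *
st(); b=snap('wrist','w6')['img'];t=snap('top','t6')['img']
m=np.zeros((384,800,3),np.uint8);m[:,:512]=b;m[:288,512:]=cv2.resize(t[120:240,220:340],(288,288),interpolation=cv2.INTER_CUBIC)
cv2.imwrite('pics/m6.png',m[:,:,::-1])
E
```

```text
clock: 6.2
tool_pos: [0.398, -0.1769, 0.0396]
eef_rot: [-0.081, 0.997, 0.001, -0.002]
contact_force: [1.0, -0.9, -1.4]
opening: 0.6
finger_force: 45.0
t 6.2 p [ 0.398  -0.1769  0.0396] x [-0.987 -0.161  0.004] z [-0.004  0.001 -1.   ] F [ 1.  -0.9 -1.4] op 0.6 ff 44.97974932193756 q [ 0.34  0.87 -0.05  2.26  1.12  0.04  0.92]
```

View pics/m6.png

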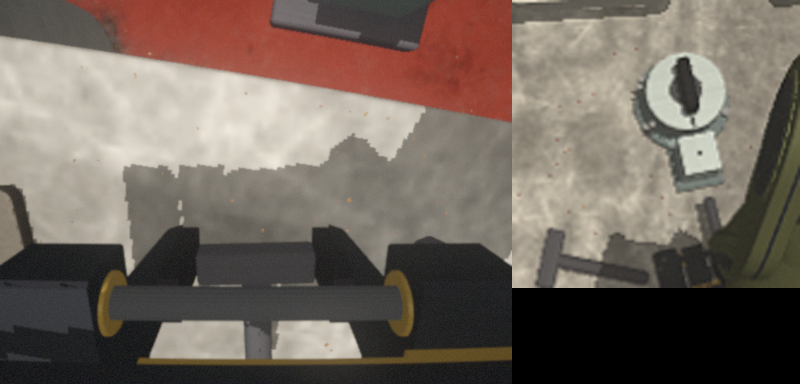

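The pin is out. In w6 the crossbar sits between the fingers at (197..315, 245..282), and the shank tip is clear of the block in the top inset at about (705,200). I'll shift it right and a little forward to free table, away from the arm's reach limit, and lay it there.

```bash
python3 - <<'E'
from h import *
y=np.radians(9.3);X=-np.array([np.cos(y),np.sin(y),0])
print(rel([.425,-.225,.041],X),rel([.425,-.225,.003],X))
E
```

```text
(array([-0.124, -0.347, -0.011]), array([ 0.001, -0.002,  0.001])) (array([-0.125, -0.347,  0.242]), array([ 0.001, -0.002,  0.001]))
```

```bash
python3 -m pendant '[0.3,0,-0.15,0,0,0,0,0.3,0,-0.25,0,0,0,0,0.3,-0.06,-0.347,0,0,0,0,0.3,-0.125,-0.347,0,0,0,0,0.3,-0.125,-0.347,0.1,0,0,0,0.3,-0.125,-0.347,0.15,0,0,0,0.3,-0.125,-0.347,0.2,0,0,0,0.3,-0.125,-0.347,0.2,0,0,0]'
python3 -c "from h import *; st(); y=np.radians(9.3); print(rel([.425,-.225,.003],[-np.cos(y),-np.sin(y),0]))"
```

```text
clock: 7.1
tool_pos: [0.4256, -0.2237, 0.0087]
eef_rot: [-0.082, 0.997, 0.001, -0.002]
contact_force: [0.3, -0.1, -1.3]
opening: 0.607
finger_force: 45.0
t 7.1 p [ 0.4256 -0.2237  0.0087] x [-0.987 -0.163  0.005] z [-0.005  0.002 -1.   ] F [ 0.3 -0.1 -1.3] op 0.607 ff 44.98011589050293 q [ 0.53  0.94 -0.22  2.12  1.1   0.2   1.03]
(array([ 0.005, -0.008,  0.038]), array([ 0.001, -0.003,  0.001]))
```

```bash
python3 -m pendant '[0.3,0,0,0.02,0,0,0,0.3,0,0,0.038,0,0,0,0.3,0,0,0.038,0,0,0,0.3,0,0,0.038,0,0,0]'
python3 -m pendant '[0.72,0,0,0,0,0,0,0.72,0,0,0,0,0,0,0.72,0,0,0,0,0,0,0.72,0,0,0,0,0,0]'
python3 -m pendant '[0.72,0,0,-0.2,0,0,0,0.72,0,0,-0.5,0,0,0,0.72,0,0,-0.8,0,0,0,0.72,0,0,-0.8,0,0,0,0.72,0,0,-0.8,0,0,0]'
python3 - <<'E'
from h import *
st(); snap('wrist','w7'); snap('scene','s7')
a=np.load('pics/w7.npz')['img'];s=np.load('pics/s7.npz')['img']
m=np.zeros((384,800,3),np.uint8);m[:,:512]=a;m[:288,512:]=cv2.resize(s[180:276,260:356],(288,288),interpolation=cv2.INTER_CUBIC)
cv2.imwrite('pics/m7.png',m[:,:,::-1])
E
```

```text
clock: 7.5
tool_pos: [0.4263, -0.225, 0.0039]
eef_rot: [-0.081, 0.997, 0.0, -0.001]
contact_force: [-0.6, -0.3, -1.6]
opening: 0.605
finger_force: 45.0
clock: 7.9
tool_pos: [0.4264, -0.2251, 0.0039]
eef_rot: [-0.081, 0.997, 0.0, -0.001]
contact_force: [-0.2, -0.0, -0.7]
opening: 0.72
finger_force: 0.0
clock: 8.4
tool_pos: [0.4267, -0.2258, 0.1246]
eef_rot: [-0.08, 0.997, -0.0, -0.0]
contact_force: [-0.6, 0.1, -0.1]
opening: 0.723
finger_force: 0.0
t 8.4 p [ 0.4267 -0.2258  0.1246] x [-0.987 -0.16   0.   ] z [-0. -0. -1.] F [-0.6  0.1 -0.1] op 0.723 ff 0.0 q [ 0.74  0.76 -0.57  2.08  0.81  0.54  1.3 ]
```

View pics/m7.png

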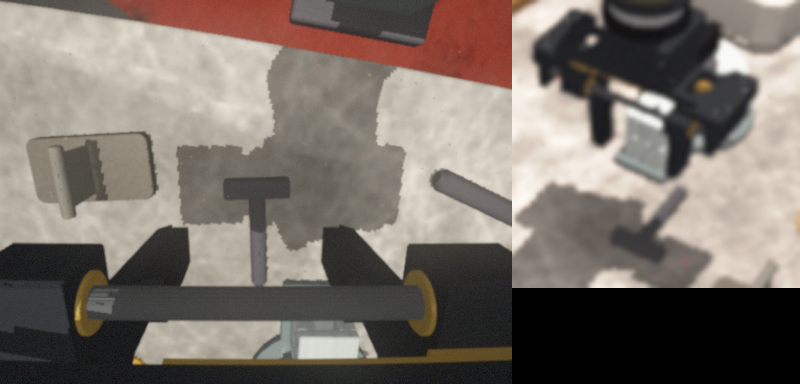

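The pin lies flat. In w7 the crossbar is at (224..290,177..200) and the shank runs to its tip at about (259,285). Now to work out the shank grasp.

```bash
python3 - <<'E'
from h import *
c=atz('w7',257,189,.010);t=atz('w7',259,285,.008);L=atz('w7',224,188,.012);Rr=atz('w7',290,188,.012)
print(c,t,np.linalg.norm(t-c),L,Rr)
d=t-c;d[2]=0;d/=np.linalg.norm(d);print('yaw',np.degrees(np.arctan2(d[1],d[0])),'yaw xb',np.degrees(np.arctan2(-(Rr-L)[0],(Rr-L)[1])))
s=(c+d*.044); print('shank',s)
print(rel([s[0],s[1],.06],-d),rel([s[0],s[1],.004],-d))
E
```

```text
[ 0.43316515 -0.22370044  0.01      ] [ 0.52210896 -0.20722559  0.008     ] 0.09047884555114262 [ 0.43603075 -0.25020852  0.012     ] [ 0.42747142 -0.19767489  0.012     ]
yaw 10.49382803888831 yaw xb 9.253924149832814
shank [ 0.47642923 -0.21568674  0.01      ]
(array([-0.346,  0.008,  0.419]), array([ 0.001, -0.002, -0.014])) (array([-0.347,  0.007,  0.792]), array([ 0.001, -0.002, -0.014]))
```

```bash
python3 -m pendant '[0.5,-0.16,0,0,0,0,-0.008,0.5,-0.333,0.007,0,0,0,-0.008,0.5,-0.333,0.007,0.3,0,0,-0.008,0.5,-0.333,0.007,0.5,0,0,-0.008,0.5,-0.333,0.007,0.7,0,0,-0.008,0.5,-0.333,0.007,0.77,0,0,-0.008,0.5,-0.333,0.007,0.77,0,0,-0.008]'
python3 -c "from h import *; st()"
```

```text
clock: 9.2
tool_pos: [0.4739, -0.2152, 0.0062]
eef_rot: [-0.088, 0.996, 0.001, -0.003]
contact_force: [0.6, 0.4, 0.2]
opening: 0.501
finger_force: 0.0
t 9.2 p [ 0.4739 -0.2152  0.0062] x [-0.985 -0.175  0.006] z [-0.007  0.001 -1.   ] F [0.6 0.4 0.2] op 0.501 ff 0.0 q [ 0.56  0.98 -0.38  2.    1.    0.37  1.12]
```

```bash
python3 -m pendant '[0.5,0,0,0.016,0,0,0,0.5,0,0,0.016,0,0,0,0.5,0,0,0.016,0,0,0]'
python3 -m pendant '[0,0,0,0,0,0,0,0,0,0,0,0,0,0,0,0,0,0,0,0,0,0,0,0,0,0,0,0,0,0,0,0,0,0,0,0,0,0,0,0,0,0]' 50
python3 -m pendant '[0,0,0,-0.1,0,0,0,0,0,0,-0.3,0,0,0,0,0,0,-0.6,0,0,0,0,0,0,-1,0,0,0,0,0,0,-1,0,0,0,0,0,0,-1,0,0,0]'
python3 - <<'E'
from h import *
st(); snap('wrist','w8')
cv2.imwrite('pics/w8c.png',np.load('pics/w8.npz')['img'][:,:,::-1])
E
```

```text
clock: 9.5
tool_pos: [0.476, -0.2163, 0.0068]
eef_rot: [-0.087, 0.996, 0.0, -0.0]
contact_force: [-0.1, 0.8, -1.0]
opening: 0.499
finger_force: 0.0
clock: 10.1
tool_pos: [0.4754, -0.216, 0.0059]
eef_rot: [-0.087, 0.996, 0.0, -0.001]
contact_force: [-0.6, 0.3, 2.9]
opening: 0.141
finger_force: 50.0
clock: 10.7
tool_pos: [0.4765, -0.2166, 0.1571]
eef_rot: [-0.087, 0.996, -0.0, 0.0]
contact_force: [-0.4, 0.2, -1.6]
opening: 0.141
finger_force: 50.0
t 10.7 p [ 0.4765 -0.2166  0.1571] x [-0.985 -0.173 -0.001] z [ 0.001 -0.001 -1.   ] F [-0.4  0.2 -1.6] op 0.141 ff 49.98364806175232 q [ 0.73  0.75 -0.66  1.94  0.71  0.7   1.38]
```

View pics/w8c.png

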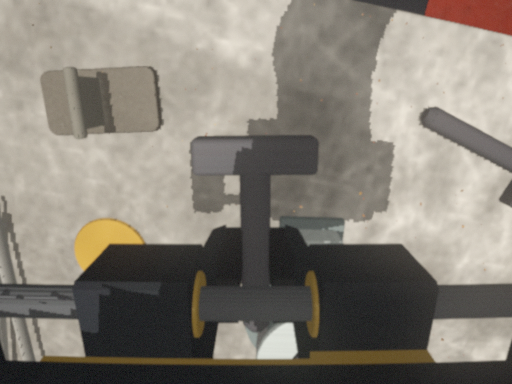

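The pin is held by the shank and level. Crossbar in w8 is at (192..317,136..175). Now I'll work out the pin's pose in the tool and the route round the front of the iron.

```bash
cat > pin.py <<'E'
from h import *
s=r.get_state();R0=R.from_quat(s['eef_rot']);p=np.array(s['tool_pos'])
for zo in (-.001,.0015,.004):
    c=atz('w8',254.5,155,p[2]+zo+.003);print('xbar in tool',R0.inv().apply(c-p).round(4))
l=atz('w8',192,155,p[2]+.004);q=atz('w8',317,155,p[2]+.004);print('len',np.linalg.norm(l-q),R0.inv().apply(l-q).round(4))
E
python3 pin.py
python3 - <<'E'
from h import *
y=np.radians(6.5);d=np.array([np.cos(y),np.sin(y),0]);seat=np.array([.4111,.3251,0])
g=seat+d*.042;print(g); print(rel([g[0],g[1],.16],-d))
E
```

```text
xbar in tool [ 0.042  -0.0011 -0.0019]
xbar in tool [ 0.0425 -0.0011 -0.0044]
xbar in tool [ 0.043  -0.0011 -0.0069]
len 0.05455101108767631 [-0.     -0.0546 -0.    ]
[0.45283002 0.32985453 0.        ]
(array([-0.483,  3.613, -0.029]), array([ 0.   , -0.002,  0.039]))
```

```bash
python3 -m pendant '[0,0,0.15,-0.1,0,0,0,0,0,0.35,-0.2,0,0,0,0,0,0.55,-0.2,0,0,0,0,0,0.75,-0.2,0,0,0,0,0,0.95,-0.2,0,0,0,0,0,1,-0.2,0,0,0]'
python3 -m pendant '[0,0,0.2,0,0,0,0,0,0,0.4,0,0,0,0,0,0,0.6,0,0,0,0,0,0,0.8,0,0,0,0,0,0,1,0,0,0,0]'
python3 -m pendant '[0,0,0.2,0,0,0,0,0,-0.1,0.4,0,0,0,0,0,-0.2,0.6,0,0,0,0,0,-0.2,0.8,0,0,0,0,-0.2,1,0,0,0,0]'
python3 - <<'E'
from h import *
st();y=np.radians(6.5);d=np.array([np.cos(y),np.sin(y),0]);g=np.array([.4111,.3251,0])+d*.042
print(rel([g[0],g[1],.16],-d))
E
```

```text
clock: 11.35
tool_pos: [0.448, -0.065, 0.1844]
eef_rot: [-0.09, 0.996, 0.002, -0.003]
contact_force: [0.1, 0.4, -1.8]
opening: 0.139
finger_force: 50.0
clock: 11.85
tool_pos: [0.4228, 0.0792, 0.1846]
eef_rot: [-0.087, 0.996, -0.0, -0.003]
contact_force: [-0.5, -1.0, -1.7]
opening: 0.14
finger_force: 50.0
t 11.85 p [0.4228 0.0792 0.1846] x [-0.985 -0.173  0.005] z [-0.005 -0.001 -1.   ] F [-0.5 -1.  -1.7] op 0.14 ff 49.98261630535126 q [ 0.11  0.6  -0.62  2.17  0.66  0.57  0.74]
(array([-0.486,  1.611,  0.162]), array([ 0.   , -0.003,  0.038]))$: bad value
```

```bash
python3 -m pendant '[0,0,0.2,0,0,0,0,0,-0.1,0.4,0,0,0,0,0,-0.2,0.6,0,0,0,0.02,0,-0.25,0.8,0,0,0,0.038,0,-0.25,0.9,0,0,0,0.038,0,-0.25,0.9,0,0,0,0.038]'
python3 - <<'E'
from h import *
st();y=np.radians(6.5);d=np.array([np.cos(y),np.sin(y),0]);g=np.array([.4111,.3251,0])+d*.042
print(rel([g[0],g[1],.16],-d))
E
```

```text
clock: 12.45
tool_pos: [0.4365, 0.2206, 0.1848]
eef_rot: [-0.059, 0.998, 0.001, -0.002]
contact_force: [0.9, 0.5, -1.9]
opening: 0.138
finger_force: 50.0
t 12.45 p [0.4365 0.2206 0.1848] x [-0.993 -0.118  0.004] z [-0.004  0.001 -1.   ] F [ 0.9  0.5 -1.9] op 0.138 ff 49.98414158821106 q [-0.18  0.66 -0.6   2.01  0.6   0.66  0.51]
(array([-0.195,  0.71 ,  0.166]), array([ 0.001, -0.003,  0.003]))
```

```bash
python3 -m pendant '[0,-0.1,0.2,0,0,0,0,0,-0.195,0.4,0.05,0,0,0,0,-0.195,0.6,0.1,0,0,0,0,-0.195,0.71,0.166,0,0,0,0,-0.195,0.71,0.166,0,0,0,0,-0.195,0.71,0.166,0,0,0]'
python3 - <<'E'
from h import *
st(); a=snap('wrist','w9')['img'];s=snap('scene','s9')['img'];t=snap('top','t9')['img']
m=np.zeros((600,800,3),np.uint8);m[:384,:512]=a;m[:288,512:]=cv2.resize(s[140:212,150:222],(288,288),interpolation=cv2.INTER_CUBIC);m[300:588,512:]=cv2.resize(t[180:276,100:196],(288,288),interpolation=cv2.INTER_CUBIC)
m[384:,:512]=cv2.resize(a[120:228,130:386],(512,216),interpolation=cv2.INTER_CUBIC)
cv2.imwrite('pics/m9.png',m[:,:,::-1])
E
```

```text
clock: 13.05
tool_pos: [0.4541, 0.3251, 0.1601]
eef_rot: [-0.057, 0.998, -0.002, -0.002]
contact_force: [0.2, -0.6, -2.2]
opening: 0.143
finger_force: 50.0
t 13.05 p [0.4541 0.3251 0.1601] x [-0.994 -0.114  0.004] z [-0.004 -0.003 -1.   ] F [ 0.2 -0.6 -2.2] op 0.143 ff 49.983689188957214 q [-0.37  0.76 -0.57  1.83  0.59  0.73  0.41]
```

View pics/m9.png

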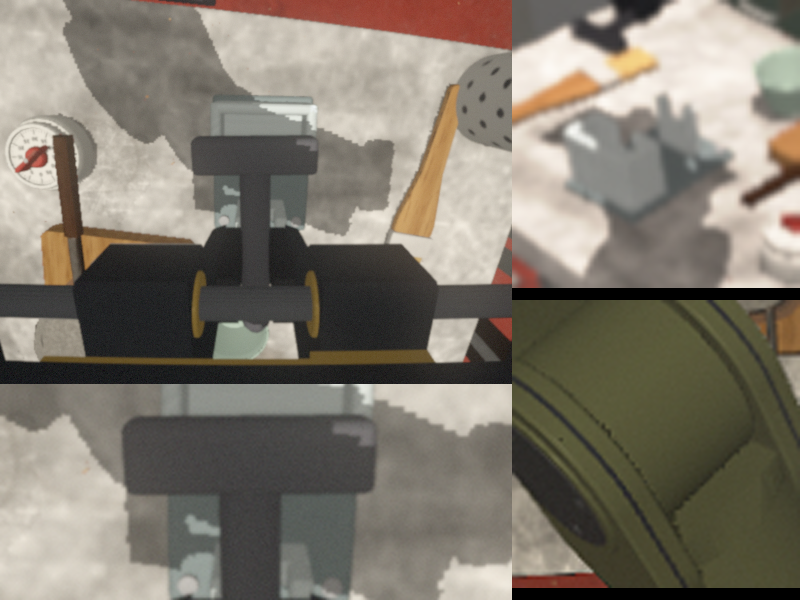

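In w9 the pin covers the pocket. The pocket's visible front top edge runs from about (214,103) to (316,104). I'll check this against the projected model.

```bash
python3 - <<'E'
from h import *
for Y in (6.5,8):
    y=np.radians(Y);d=np.array([np.cos(y),np.sin(y),0]);e=np.array([-d[1],d[0],0]);S=np.array([.4111,.3251,0])
    for a,b,z in [(-.02,.039,.061),(-.02,-.039,.061),(.02,.039,.061),(.02,-.039,.061),(-.012,.031,.061),(-.012,-.031,.061)]: print(Y,a,b,proj('w9',S+a*d+b*e+[0,0,z]).round(1))
img=np.load('pics/w9.npz')['img'];g=cv2.cvtColor(img,cv2.COLOR_RGB2GRAY)
print(g[92:138:2,230:300:14].tolist()); print(g[125,200:226].tolist(),g[125,300:326].tolist());print(g[115,200:226].tolist(),g[115,300:326].tolist())
s=r.get_state();print(s['tool_pos'],s['eef_rot'])
E
```

```text
6.5 -0.02 0.039 [317.6 102.6]
6.5 -0.02 -0.039 [208.5 102.5]
6.5 0.02 0.039 [315.  157.7]
6.5 0.02 -0.039 [210.4 157.5]
6.5 -0.012 0.031 [306.  113.9]
6.5 -0.012 -0.031 [220.  113.8]
8 -0.02 0.039 [317.  101.2]
8 -0.02 -0.039 [207.9 103.9]
8 0.02 0.039 [315.8 156.3]
8 0.02 -0.039 [211.2 158.9]
8 -0.012 0.031 [305.6 112.8]
8 -0.012 -0.031 [219.6 115. ]
[[106, 111, 191, 172, 180], [101, 108, 183, 172, 179], [93, 100, 146, 145, 145], [101, 100, 160, 158, 158], [106, 104, 128, 164, 162], [126, 124, 130, 135, 135], [141, 141, 146, 194, 183], [150, 150, 157, 224, 220], [145, 145, 147, 229, 230], [141, 142, 142, 223, 227], [134, 135, 138, 160, 216], [139, 135, 134, 133, 187], [143, 145, 144, 145, 203], [144, 144, 142, 147, 148], [144, 142, 144, 143, 146], [143, 145, 142, 142, 147], [144, 143, 145, 144, 146], [147, 143, 146, 144, 142], [142, 144, 145, 144, 147], [145, 145, 143, 141, 145], [142, 144, 141, 139, 143], [134, 133, 132, 127, 128], [80, 79, 75, 77, 78]]
[123, 124, 126, 123, 123, 122, 125, 123, 122, 123, 125, 133, 139, 139, 140, 142, 140, 139, 137, 133, 123, 115, 116, 115, 129, 142] [139, 131, 120, 118, 119, 120, 130, 139, 143, 149, 166, 179, 203, 216, 213, 204, 193, 195, 201, 203, 202, 207, 206, 205, 203, 204]
[121, 122, 124, 125, 129, 127, 125, 127, 123, 123, 125, 133, 137, 141, 141, 142, 142, 139, 138, 131, 125, 116, 112, 117, 128, 139] [193, 181, 158, 148, 145, 149, 162, 189, 211, 225, 232, 232, 228, 224, 218, 209, 198, 198, 199, 204, 203, 203, 203, 205, 205, 205]
[0.45468151 0.32558497 0.1612496 ] [-5.62465196e-02  9.98416115e-01 -6.09191737e-04 -1.10421268e-03]
```

The model matches: inner edges 220/306 and row 102.6 are as predicted, within 1 mm. Final alignment next, then down.

```bash
python3 - <<'E'
from h import *
y=np.radians(6.5);d=np.array([np.cos(y),np.sin(y),0])
print(rel([.4533,.331,.085],-d))
E
```

```text
(array([0.004, 0.037, 0.508]), array([-0.001, -0.001, -0.001]))
```

```bash
python3 -m pendant '[0,0.004,0.037,0.1,0,0,0,0,0.004,0.037,0.25,0,0,0,0,0.004,0.037,0.4,0,0,0,0,0.004,0.037,0.508,0,0,0,0,0.004,0.037,0.508,0,0,0,0,0.004,0.037,0.508,0,0,0,0,0.004,0.037,0.508,0,0,0]'
python3 - <<'E'
from h import *
st();y=np.radians(6.5);d=np.array([np.cos(y),np.sin(y),0])
print(rel([.4533,.331,.044],-d))
E
```

```text
clock: 13.9
tool_pos: [0.4529, 0.3339, 0.0859]
eef_rot: [-0.057, 0.998, 0.001, -0.001]
contact_force: [-0.6, 0.3, -1.7]
opening: 0.141
finger_force: 50.0
t 13.9 p [0.4529 0.3339 0.0859] x [-0.993 -0.114  0.001] z [-0.001  0.002 -1.   ] F [-0.6  0.3 -1.7] op 0.141 ff 49.98379111289978 q [-0.44  0.87 -0.48  1.86  0.69  0.58  0.32]
(array([-0.001, -0.02 ,  0.279]), array([ 0.001, -0.001,  0.001]))
```

```bash
python3 - <<'E'
from h import *
for i in range(3): snap('wrist','w10'); print(np.round(r.get_state()['tool_pos'],4))
img=np.load('pics/w10.npz')['img'];g=cv2.cvtColor(img,cv2.COLOR_RGB2GRAY)
y=np.radians(6.5);d=np.array([np.cos(y),np.sin(y),0]);e=np.array([-d[1],d[0],0]);S=np.array([.4111,.3251,0])
for a,b in [(-.02,.039),(-.02,-.039),(.02,.039),(.02,-.039),(-.012,.031),(-.012,-.031),(.012,.031),(.012,-.031)]: print(a,b,proj('w10',S+a*d+b*e+[0,0,.061]).round(1))
for v in (125,145,155,165): print(v,'L',g[v,160:200].tolist());print('R',g[v,305:350].tolist())
for u in (215,240,290): print(u,g[96:140,u].tolist(),g[165:200,u].tolist())
E
```

```text
[0.453 0.334 0.086]
[0.453  0.3339 0.0861]
[0.453  0.3338 0.086 ]
-0.02 0.039 [326.1 107.4]
-0.02 -0.039 [170.4 107.2]
0.02 0.039 [321.7 184.2]
0.02 -0.039 [175.3 184.1]
-0.012 0.031 [309.5 123.4]
-0.012 -0.031 [187.1 123.3]
0.012 0.031 [307.4 169.6]
0.012 -0.031 [189.5 169.4]
125 L [120, 120, 119, 120, 120, 119, 123, 120, 124, 125, 127, 125, 127, 128, 134, 137, 139, 141, 141, 143, 144, 146, 145, 142, 142, 140, 135, 129, 121, 118, 114, 117, 116, 116, 114, 115, 124, 139, 144, 146]
R [139, 140, 141, 141, 153, 175, 199, 215, 224, 232, 237, 237, 233, 230, 229, 226, 220, 213, 203, 194, 198, 206, 209, 211, 210, 211, 211, 213, 212, 212, 212, 213, 212, 211, 210, 210, 212, 210, 212, 211, 210, 208, 210, 208, 208]
145 L [112, 115, 114, 112, 114, 115, 114, 118, 118, 121, 123, 125, 127, 128, 129, 134, 139, 143, 142, 143, 147, 147, 149, 149, 147, 142, 140, 133, 125, 116, 101, 75, 70, 73, 73, 75, 77, 73, 69, 71]
R [128, 124, 124, 124, 125, 126, 126, 126, 126, 123, 121, 112, 129, 173, 201, 204, 198, 191, 165, 137, 129, 129, 129, 130, 128, 131, 131, 135, 136, 136, 139, 139, 140, 136, 141, 140, 138, 1
[... 1272 characters left out ...]
07, 118, 126, 130, 131, 145, 179, 204, 217, 224, 231, 235, 234, 233, 231, 230, 228, 222, 205, 163, 134, 134, 141, 149, 148, 148, 148, 149, 147, 146, 146, 143, 136, 117, 85, 75, 71, 73] [70, 69, 70, 64, 68, 73, 68, 66, 62, 61, 66, 61, 63, 65, 68, 63, 64, 63, 64, 63, 64, 65, 62, 61, 69, 66, 64, 64, 63, 67, 69, 65, 64, 65, 68]
290 [173, 148, 146, 155, 161, 167, 169, 167, 163, 142, 130, 132, 146, 179, 204, 216, 222, 228, 233, 232, 231, 230, 230, 227, 223, 216, 205, 195, 199, 222, 215, 176, 152, 152, 150, 149, 149, 147, 136, 104, 85, 82, 87, 103] [74, 76, 70, 71, 73, 74, 73, 70, 75, 102, 130, 144, 146, 145, 143, 141, 137, 134, 131, 122, 104, 95, 98, 97, 95, 95, 96, 94, 98, 91, 97, 93, 95, 95, 95]
```

```bash
python3 -m pendant '[0,0,-0.022,0,0,0,0.012,0,0,-0.022,0.05,0,0,0.012,0,0,-0.022,0.05,0,0,0.012,0,0,-0.022,0.05,0,0,0.012]'
python3 - <<'E'
from h import *
st();y=np.radians(5.3);d=np.array([np.cos(y),np.sin(y),0])
print(rel([.4533,.3303,.044],-d))
E
```

```text
clock: 14.45
tool_pos: [0.4527, 0.33, 0.0773]
eef_rot: [-0.048, 0.999, 0.0, -0.001]
contact_force: [0.3, 0.2, -1.6]
opening: 0.14
finger_force: 50.0
t 14.45 p [0.4527 0.33   0.0773] x [-0.995 -0.096  0.003] z [-0.003  0.    -1.   ] F [ 0.3  0.2 -1.6] op 0.14 ff 49.983646273612976 q [-0.44  0.88 -0.46  1.87  0.7   0.56  0.29]
(array([-0.005,  0.001,  0.222]), array([ 0.   , -0.002,  0.002]))
```

```bash
python3 -m pendant '[0,-0.003,0,0.05,0,0,0,0,-0.003,0,0.1,0,0,0,0,-0.003,0,0.14,0,0,0,0,-0.003,0,0.18,0,0,0,0,-0.003,0,0.2,0,0,0,0,-0.003,0,0.2,0,0,0]'
python3 -c "
from h import *
st()"
```

```text
clock: 15.05
tool_pos: [0.4529, 0.3301, 0.0471]
eef_rot: [-0.048, 0.999, 0.0, -0.001]
contact_force: [-0.9, 0.3, -1.3]
opening: 0.139
finger_force: 50.0
t 15.05 p [0.4529 0.3301 0.0471] x [-0.995 -0.096  0.003] z [-0.003  0.    -1.   ] F [-0.9  0.3 -1.3] op 0.139 ff 49.983755350112915 q [-0.47  0.93 -0.42  1.88  0.74  0.5   0.26]
```

```bash
python3 -m pendant '[0,0,0,0.015,0,0,0,0,0,0,0.03,0,0,0,0,0,0,0.03,0,0,0,0,0,0,0.03,0,0,0]'
python3 -m pendant '[0,0,0,0.008,0,0,0,0,0,0,0.016,0,0,0,0,0,0,0.016,0,0,0]'
```

```text
clock: 15.45
tool_pos: [0.4533, 0.3303, 0.0432]
eef_rot: [-0.048, 0.999, 0.0, -0.001]
contact_force: [0.4, 0.5, -1.9]
opening: 0.141
finger_force: 50.0
clock: 15.75
tool_pos: [0.4532, 0.3302, 0.0406]
eef_rot: [-0.048, 0.999, 0.0, -0.001]
contact_force: [0.1, 0.5, -2.2]
opening: 0.14
finger_force: 50.0
```

```bash
python3 -m pendant '[0,0,0,0.006,0,0,0,0,0,0,0.012,0,0,0,0,0,0,0.012,0,0,0]'
python3 -m pendant '[0.35,0,0,0,0,0,0,0.35,0,0,0,0,0,0,0.35,0,0,0,0,0,0,0.35,0,0,0,0,0,0]'
python3 -m pendant '[0.35,0,0,-0.1,0,0,0,0.35,0,0,-0.3,0,0,0,0.35,0,0,-0.55,0,0,0,0.35,0,0,-0.8,0,0,0,0.35,0,0,-0.8,0,0,0,0.35,0,0,-0.8,0,0,0]'
python3 - <<'E'
from h import *
st(); snap('wrist','w11');snap('scene','s11')
g=cv2.cvtColor(np.load('pics/w11.npz')['img'],cv2.COLOR_RGB2GRAY)
y=np.radians(5.3);d=np.array([np.cos(y),np.sin(y),0]);e=np.array([-d[1],d[0],0]);S=np.array([.4111,.3251,0])
for a,b,z in [(-.008,.027,.048),(-.008,-.027,.048),(.008,.027,.048),(.008,-.027,.048),(.045,.007,.041),(.045,-.007,.041),(.09,0,.041),(-.02,0,.061)]: print(a,b,proj('w11',S+a*d+b*e+[0,0,z]).round(1))
print(cv2.resize(g[80:240,200:330],None,fx=.25,fy=.25,interpolation=cv2.INTER_AREA))
E
```

```text
clock: 16.05
tool_pos: [0.4533, 0.3303, 0.0399]
eef_rot: [-0.048, 0.999, 0.0, -0.001]
contact_force: [-1.0, -1.3, 6.7]
opening: 0.139
finger_force: 50.0
clock: 16.45
tool_pos: [0.4532, 0.3303, 0.0389]
eef_rot: [-0.048, 0.999, 0.0, -0.001]
contact_force: [0.2, -0.4, 0.5]
opening: 0.353
finger_force: 0.0
clock: 17.05
tool_pos: [0.4538, 0.3302, 0.1594]
eef_rot: [-0.048, 0.999, 0.001, -0.001]
contact_force: [-1.7, -0.2, 0.4]
opening: 0.353
finger_force: 0.0
t 17.05 p [0.4538 0.3302 0.1594] x [-0.995 -0.096  0.001] z [-0.001  0.001 -1.   ] F [-1.7 -0.2  0.4] op 0.353 ff 0.0 q [-0.38  0.77 -0.57  1.82  0.59  0.73  0.39]
-0.008 0.027 [289.9 117.4]
-0.008 -0.027 [218.7 117.1]
0.008 0.027 [289.3 138.4]
0.008 -0.027 [219.2 138.2]
0.045 0.007 [262.7 182.2]
0.045 -0.007 [245.6 182.2]
0.09 0 [254.  232.8]
-0.02 0 [254.4 101.5]
[[113 113 109 ... 182 185 187]
 [107 111 110 ... 177 182 184]
 [ 99 105 109 ... 173 180 183]
 ...
 [ 59  62  62 ... 112 175 180]
 [ 56  56  56 ...  57 142 200]
 [ 56  55  55 ...  56  69 173]]
```

Seated: contact was felt at the expected height. Next, a numeric check of the seat and a plan for the trip back to the dial.

```bash
python3 - <<'E'
from h import *
g=cv2.cvtColor(np.load('pics/w11.npz')['img'],cv2.COLOR_RGB2GRAY)
print('row128',g[128,204:304:3].tolist());print('row182',g[182,232:280:2].tolist());print('row205',g[205,232:280:2].tolist());print('col235',g[96:160:2,235].tolist());print('col275',g[96:160:2,275].tolist());print('col254',g[140:244:4,254].tolist())
g9=cv2.cvtColor(np.load('pics/w9.npz')['img'],cv2.COLOR_RGB2GRAY)
# dial pose: from w4/w5 hub & pointer; unit line
for f,u,v in (('w5',253,335),('w5',254,247)): print(f,atz(f,u,v,.065 if v<300 else .105))
E
```

```text
row128 [136, 144, 139, 115, 129, 130, 72, 70, 74, 69, 69, 73, 74, 75, 73, 75, 71, 75, 74, 76, 71, 76, 77, 76, 76, 77, 77, 78, 80, 137, 121, 121, 142, 143]
row182 [94, 97, 95, 93, 93, 93, 92, 86, 64, 65, 66, 60, 66, 62, 66, 66, 83, 93, 93, 91, 96, 92, 94, 92]
row205 [124, 122, 121, 121, 121, 121, 121, 111, 78, 69, 73, 75, 69, 73, 71, 72, 104, 123, 123, 119, 121, 121, 119, 107]
col235 [97, 99, 112, 128, 142, 150, 147, 139, 131, 131, 82, 72, 73, 71, 75, 71, 76, 70, 70, 71, 81, 130, 140, 124, 120, 122, 140, 148, 146, 137, 120, 96]
col275 [152, 167, 147, 158, 215, 230, 229, 222, 188, 133, 87, 76, 77, 78, 75, 75, 74, 77, 76, 73, 85, 134, 139, 125, 121, 127, 143, 147, 140, 135, 120, 99]
col254 [68, 70, 66, 67, 66, 69, 66, 67, 64, 70, 66, 68, 67, 66, 69, 69, 73, 72, 71, 74, 75, 71, 80, 109, 200, 203]
w5 [ 0.59603738 -0.14287987  0.105     ]
w5 [ 0.54583926 -0.15055344  0.065     ]
```

The numbers confirm the pin is parked: crossbar dark at cols 221–290 and rows 115–136, shank level in the fork, tip at about row 230. Now back round the front of the iron to look at the dial from above.

```bash
python3 -m pendant '[0.5,0,0,-0.2,0,0,0,0.5,0.05,-0.3,-0.3,0,0,0,0.5,0.1,-0.6,-0.3,0,0,0,0.5,0.1,-0.9,-0.3,0,0,0,0.5,0.1,-1,-0.3,0,0,0]'
python3 -m pendant '[0.5,0.05,-0.3,0,0,0,0,0.5,0.1,-0.6,0,0,0,0,0.5,0.1,-0.9,0,0,0,0,0.5,0.1,-1,0,0,0,0]'
python3 -m pendant '[0.5,0,-0.3,0,0,0,0,0.5,0,-0.6,-0.2,0,0,0,0.5,0,-0.9,-0.4,0,0,0,0.5,0,-1,-0.5,0,0,0]'
python3 -m pendant '[0.5,-0.3,0,0,0,0,-0.03,0.5,-0.6,0,0,0,0,-0.03,0.5,-0.9,0,0,0,0,-0.03,0.5,-1,0,0,0,0,-0.03,0.5,-1,0,0,0,0,-0.03]'
python3 -c "from h import *; st(); print(rel([.69,-.14,.3],[-.986,-.165,0]))"
```

```text
clock: 17.65
tool_pos: [0.4522, 0.1729, 0.202]
eef_rot: [-0.045, 0.999, -0.003, -0.003]
contact_force: [0.4, 0.9, 0.2]
opening: 0.499
finger_force: 0.0
clock: 18.05
tool_pos: [0.4509, 0.0229, 0.2019]
eef_rot: [-0.045, 0.999, -0.001, -0.004]
contact_force: [-0.4, -0.8, 0.4]
opening: 0.499
finger_force: 0.0
clock: 18.45
tool_pos: [0.4664, -0.1248, 0.2782]
eef_rot: [-0.046, 0.999, 0.0, -0.002]
contact_force: [0.7, 0.6, -0.1]
opening: 0.502
finger_force: 0.0
clock: 18.95
tool_pos: [0.6175, -0.1053, 0.2757]
eef_rot: [-0.072, 0.997, 0.001, -0.002]
contact_force: [0.2, 0.2, -0.8]
opening: 0.504
finger_force: 0.0
t 18.95 p [ 0.6175 -0.1053  0.2757] x [-0.99  -0.144  0.004] z [-0.004  0.003 -1.   ] F [ 0.2  0.2 -0.8] op 0.504 ff 0.0 q [ 0.48  0.73 -0.73  1.49  0.52  1.12  1.36]
(array([-0.444, -0.298, -0.165]), array([ 0.002, -0.003, -0.014]))
```

```bash
python3 -m pendant '[0.5,-0.22,-0.15,-0.1,0,0,-0.014,0.5,-0.444,-0.298,-0.165,0,0,-0.014,0.5,-0.444,-0.298,-0.165,0,0,-0.014,0.5,-0.444,-0.298,-0.165,0,0,-0.014]'
cat > dial.py <<'E'
import sys
from h import *
n=sys.argv[1]; img=snap('wrist',n)['img'];st()
c0=np.array([.624,-.138]);
# rectify to planes on a 1 mm grid
def rect(z,h=70):
    gx=np.arange(-h,h+1)/1000
    P=np.array([[proj(n,[c0[0]+a,c0[1]+b,z]) for b in gx] for a in gx],np.float32)
    return cv2.remap(cv2.cvtColor(img,cv2.COLOR_RGB2GRAY),P[...,0],P[...,1],cv2.INTER_LINEAR)
a=rect(.068);np.save('pics/a.npy',a)
B=(a>175).astype(np.uint8);B=cv2.morphologyEx(B,cv2.MORPH_OPEN,np.ones((3,3)))
k,l,s,cc=cv2.connectedComponentsWithStats(B)
for i in np.argsort(-s[1:,4])[:3]+1: print('bright',s[i],cc[i])
b=rect(.105);D=(b<62).astype(np.uint8);D[:25]=0
k,l,s,cc=cv2.connectedComponentsWithStats(D)
for i in np.argsort(-s[1:,4])[:3]+1:
    pts=np.argwhere(l==i)[:,::-1].astype(np.float32);print('dark',s[i],'c',c0+(cc[i][::-1]-70)/1000,cv2.minAreaRect(pts))
for row in cv2.resize(a,(47,47),interpolation=cv2.INTER_AREA): print(''.join(' .:-=+*#%@'[min(9,int(v)//26)] for v in row))
E
python3 dial.py w12
```

```text
clock: 19.35
tool_pos: [0.6876, -0.1413, 0.3012]
eef_rot: [-0.082, 0.997, 0.001, -0.003]
contact_force: [-0.5, 0.4, -0.4]
opening: 0.496
finger_force: 0.0
t 19.4 p [ 0.6871 -0.1407  0.3014] x [-0.986 -0.165  0.006] z [-0.006  0.001 -1.   ] F [-1.   0.3  0.6] op 0.496 ff 0.0 q [ 0.45  0.82 -0.72  1.19  0.52  1.31  1.5 ]
bright [  14   23   54   92 2814] [40.58244492 70.12117982]
bright [ 36   0  36  18 560] [52.65714286  7.65357143]
bright [ 64  22  14  17 166] [70.42168675 29.09036145]
dark [76 97  2  1  2] c [ 0.651  -0.1315] ((76.5, 97.0), (1.0, 0.0), 180.0)
*********++*%%%%%%%%%%%*+++-===----=========---
**********++#%%%%%%%%%%*+++===-----=========---
**********++#%%%%%%%%%%#+++====---=========----
**********++#%%%%%%%%%%#+++====--===========---
**********++*%%%%%%%%##*+==--===-===========---
***********+*%###**+++====---=======--======---
***********+++============---======-=======----
***********++=====+***###+=----====-=======----
***********++****#%%+#%%%+++==---============--
*************##%%%%%+*%%%*++++==--=============
************##%%%%%%+*%%%*++++++=---=========--
*****
[... 1022 characters left out ...]
%%+:::::=++++++++=--========
+*********%%%%%%%%%%%*:::::=+++++++=--=========
+*********#%%%%%%%%%%#-:::-**+++=+=--==========
***********#%%%%%%%%%%+--=*##++++=---==========
**********++*%%%%%%%###++##*++++=----==========
*********+===+#%#**+++++++++++==------=========
*********======*++++++++++++==----==--=========
*********+=====--====++++===-----===-==========
*********+=======--=---------======--==========
**********=========*+=========-===---==========
*****#****========+*+============----==========
*****#****========+*+============----==========
**********+========**============----=========-
**********+========+*=-==========----=========-
**********+========+*=-==========-==-=======---
```

```bash
cat > bar.py <<'E'
import sys
from h import *
n=sys.argv[1]; img=np.load(f'pics/{n}.npz')['img'];g=cv2.cvtColor(img,cv2.COLOR_RGB2GRAY);c0=np.array([.624,-.1405])
gx=np.arange(-60,61)/1000
P=np.array([[proj(n,[c0[0]+a,c0[1]+b,.105]) for b in gx] for a in gx],np.float32);b=cv2.remap(g,P[...,0],P[...,1],cv2.INTER_LINEAR)
for th in (85,95,103):
    D=cv2.morphologyEx((b<th).astype(np.uint8),cv2.MORPH_OPEN,np.ones((5,5)))
    k,l,s,cc=cv2.connectedComponentsWithStats(D);j=l[50:70,50:70];j=np.bincount(j[j>0]).argmax()
    pts=np.argwhere(l==j).astype(float);m=pts.mean(0);u=np.linalg.svd(pts-m,full_matrices=False)[2][0];u*=np.sign(u[0])
    print(th,s[j],'c',c0+(m-60)/1000,'yaw',np.degrees(np.arctan2(u[1],u[0])),cv2.minAreaRect(pts.astype(np.float32)))
for row in cv2.resize(b,(61,41),interpolation=cv2.INTER_AREA): print(''.join(' .:-=+*#%@'[min(9,int(v)//20)] for v in row))
E
python3 bar.py w12
```

```text
85 [ 51  30  21  62 906] c [ 0.62487638 -0.13973731] yaw 7.664441525838261 ((60.33842849731445, 61.2117919921875), (62.05086135864258, 17.379526138305664), 7.594643592834473)
95 [ 51  30  22  62 977] c [ 0.62467861 -0.13975384] yaw 8.23096142392872 ((60.28999710083008, 61.47000503540039), (62.366825103759766, 18.950462341308594), 8.130102157592773)
103 [  50   29   25   64 1055] c [ 0.62461706 -0.13946588] yaw 8.353235184514029 ((59.962432861328125, 62.49421691894531), (63.78799057006836, 21.516094207763672), 8.746161460876465)
%%%%#%%%%%%%###@@@@@@@@@@@@@@@@%#***+++++====++++++++++++++==
#%%%##%%%%%%%##%@@@@@@@@@@@@@@@%#***++++++==+++++++++++++++==
%%%%%##%%%%%%##%@@@@@@@@@@@@@@@%#***++++++++++++++++++++++++=
%%%%%%%%%%%%%###@@@@@@@@@%%%##**++++==++++++++++++++++++++++=
%%%%%%%%%%%%%%#####*********+++++++===++++++++++++++++++++===
%%%%%%%%%%%%%%###*+++++**###%%%%%#+++==++++++++++++++++++++==
%%%%%%%%%%%%%%###%%##%@@@@%#@@@@@%****++===++++++++++++++++++
%%%%%%%%%%%%%%#%%@@@@@@@@@%*@@@@@%#******++=+++++++++++++++++
%%%%%%%%%%%%##%@@@@@@@@@@@@*%@@@@@#********+===++++++++++++++
%%%%%%%%
[... 1275 characters left out ...]
****+==+++++++++++
%%%%%%%%%%%#%@@@@@@@@@@@@@@@%=-----+%@#*******+==++++++++++++
%%%%%%%%@@%%##@@@@@@@@@@@@@@@%*=+#%@@@%******+==+++++++++++++
%%%%%%%%%%%%#***%@@@@@@@@@@@@%#*#%@%##*****+===++++++++++++++
%%%%%%%%%%%#+++++*%@@@####***************+===++++++++++++++++
%%%%%%%%%%%#++++++++******************++===++++++++++++++++++
%%%%%%%%%%%#*+++**+++==+++++++++++++==+++++++++++++++++++++++
%%%%%%%%%%%%*+++***+++++*#*++++++++++++++++++++++++++++++++++
%#%%%@@@%%%%#+++***+++++#%%*+++++++++++++++++++++++++++++++++
%%%%%@@@%%%%#+++***+++++#%%*+++++++++++++++++++++++++++++++++
%%%%%%@%%%%%%*++**++++++*%%*+++++++++++++++++++++++++++++++++
%%%%%%%%%%%%%#****+++++++#%#+++++++++++++++++++++++++++++++++
```

Bar grip centre is at (0.6245,-0.1397), yaw 8.3°. I'll move above it and descend.

```bash
python3 -c "
from h import *
y=np.radians(8.3);X=[-np.cos(y),-np.sin(y),0];print(rel([.6245,-.1397,.16],X))"
```

```text
(array([0.405, 0.074, 0.945]), array([ 0.001, -0.004,  0.014]))
```

```bash
python3 -m pendant '[0.55,0.2,0.03,0.2,0,0,0.014,0.55,0.405,0.074,0.4,0,0,0.014,0.55,0.405,0.074,0.65,0,0,0.014,0.55,0.405,0.074,0.9,0,0,0.014,0.55,0.405,0.074,0.945,0,0,0.014,0.55,0.405,0.074,0.945,0,0,0.014]'
python3 -c "
from h import *
st();y=np.radians(8.3);X=[-np.cos(y),-np.sin(y),0];print(rel([.6245,-.1397,.074],X))"
```

```text
clock: 20.0
tool_pos: [0.625, -0.1396, 0.1606]
eef_rot: [-0.072, 0.997, 0.001, -0.003]
contact_force: [0.9, -0.8, -0.0]
opening: 0.549
finger_force: 0.0
t 20.0 p [ 0.625  -0.1396  0.1606] x [-0.99  -0.144  0.005] z [-0.006  0.001 -1.   ] F [ 0.9 -0.8 -0. ] op 0.549 ff 0.0 q [ 0.49  0.88 -0.66  1.57  0.63  0.93  1.33]
(array([ 0.   , -0.001,  0.577]), array([ 0.001, -0.003, -0.   ]))
```

```bash
python3 -m pendant '[0.55,0,0,0.2,0,0,0,0.55,0,0,0.4,0,0,0,0.55,0,0,0.5,0,0,0,0.55,0,0,0.57,0,0,0,0.55,0,0,0.57,0,0,0]'
python3 -m pendant '[0.1,0,0,0,0,0,0,0.1,0,0,0,0,0,0,0.1,0,0,0,0,0,0,0.1,0,0,0,0,0,0,0.1,0,0,0,0,0,0,0.1,0,0,0,0,0,0]' 50
python3 -c "from h import *; st(); print(r.get_state()['moment'])"
```

```text
clock: 20.5
tool_pos: [0.6265, -0.1398, 0.0757]
eef_rot: [-0.072, 0.997, 0.001, -0.001]
contact_force: [-0.3, -0.3, -1.3]
opening: 0.549
finger_force: 0.0
clock: 21.1
tool_pos: [0.6267, -0.1395, 0.0763]
eef_rot: [-0.072, 0.997, 0.001, -0.001]
contact_force: [-0.5, 0.8, 3.4]
opening: 0.178
finger_force: 50.0
t 21.1 p [ 0.6267 -0.1395  0.0763] x [-0.99  -0.143  0.001] z [-0.002  0.001 -1.   ] F [-0.5  0.8  3.4] op 0.178 ff 49.99270023778081 q [ 0.46  0.98 -0.6   1.61  0.72  0.78  1.25]
[ 0.22894745  0.22242915 -0.0005045 ]
```

```bash
python3 -m pendant '[0.1,0,0,0,0,0,0.06,0.1,0,0,0,0,0,0.12,0.1,0,0,0,0,0,0.18,0.1,0,0,0,0,0,0.24,0.1,0,0,0,0,0,0.3,0.1,0,0,0,0,0,0.36,0.1,0,0,0,0,0,0.42,0.1,0,0,0,0,0,0.48,0.1,0,0,0,0,0,0.54,0.1,0,0,0,0,0,0.6,0.1,0,0,0,0,0,0.637,0.1,0,0,0,0,0,0.637]'
python3 -m pendant '[0.1,0,0,0,0,0,0,0.1,0,0,0,0,0,0]'
python3 -c "from h import *; st(); s=r.get_state(); print(s['moment'],np.degrees(R.from_quat(s['eef_rot']).as_euler('zyx')))"
```

```text
clock: 22.3
tool_pos: [0.6258, -0.1419, 0.0762]
eef_rot: [0.417, 0.909, -0.002, -0.001]
contact_force: [-2.5, -2.7, 5.3]
opening: 0.177
finger_force: 50.0
clock: 22.5
tool_pos: [0.6258, -0.1419, 0.0763]
eef_rot: [0.416, 0.909, -0.002, -0.001]
contact_force: [-2.7, -2.4, 4.1]
opening: 0.179
finger_force: 50.0
t 22.5 p [ 0.6258 -0.1419  0.0763] x [-0.653  0.757  0.001] z [-0.003 -0.002 -1.   ] F [-2.7 -2.4  4.1] op 0.179 ff 50.0399568490684 q [ 0.33  0.94 -0.34  1.62  0.45  0.67  0.47]
[-0.31849122  0.40229481  0.02571895] [-130.80140696   -0.19076574  179.89099579]
```

The tool turned 57.4°. Now release, lift and check.

```bash
python3 -m pendant '[0.5,0,0,0,0,0,0,0.5,0,0,0,0,0,0,0.5,0,0,0,0,0,0,0.5,0,0,0,0,0,0]'
python3 -m pendant '[0.5,0,0,-0.2,0,0,0,0.5,0,0,-0.5,0,0,0,0.5,0,0,-0.8,0,0,0,0.5,0,0,-1,0,0,0,0.5,0,0,-1,0,0,0]'
python3 -m pendant '[0.5,-0.25,0,-0.2,0,0,0,0.5,-0.45,0,-0.5,0,0,0,0.5,-0.45,0,-0.5,0,0,0,0.5,-0.45,0,-0.5,0,0,0]'
python3 -c "from h import *; st(); snap('wrist','w13'); snap('top','t13'); snap('scene','s13')"; python3 bar.py w13
```

```text
clock: 22.9
tool_pos: [0.6265, -0.1396, 0.0755]
eef_rot: [0.416, 0.91, 0.0, -0.001]
contact_force: [-0.3, -0.6, -0.2]
opening: 0.496
finger_force: 0.0
clock: 23.4
tool_pos: [0.6299, -0.1399, 0.2308]
eef_rot: [0.416, 0.909, 0.001, 0.003]
contact_force: [1.2, -0.0, 0.1]
opening: 0.498
finger_force: 0.0
clock: 23.8
tool_pos: [0.6716, -0.1917, 0.3005]
eef_rot: [0.416, 0.909, 0.0, -0.001]
contact_force: [0.2, 0.3, -0.6]
opening: 0.502
finger_force: 0.0
t 23.8 p [ 0.6716 -0.1917  0.3005] x [-0.653  0.757  0.001] z [-0.001  0.001 -1.   ] F [ 0.2  0.3 -0.6] op 0.502 ff 0.0 q [ 0.41  0.77 -0.44  1.22  0.32  1.22  0.69]
85 [  34   37   54   48 1381] c [ 0.6245076  -0.13994098] yaw -49.28054174728164 ((60.70802688598633, 60.80291748046875), (34.1743049621582, 62.88071823120117), 19.983104705810547)
95 [  34   37   54   48 1428] c [ 0.62464356 -0.14009244] yaw -49.296411892373975 ((60.64999771118164, 60.54999923706055), (35.101280212402344, 62.61309814453125), 18.434947967529297)
103 [  33   36   55   50 1485] c [ 0.62467744 -0.14007643] yaw -49.25902102369387 ((60.48406982421875, 60.55413436889
[... 1904 characters left out ...]
******===++++++++*
###%%%%#*++==+*********************************+===+++++++++*
##%%%%%%%#++==+*******************************+===++++++++++*
#%%%%%%%%%#*++==+***************************++====++++++++++*
#%%%%%%%%%%%**#*+=++**********************+=====++++++++++++*
%%%%#%%%%%%%%%%%#+==+++****************++=====++++++++++++*++
%%%%%%%%%%%%%%%@%%#*+===++++++**+++++======+++++++++++++++**+
%%%%%%%%%%%%%%%%@@@%*++================+++++++++++++++++++*++
%%%#%%%%%%%%%%%%@@@@#*+++++++++++++++++++++++++++++++++++++++
%%%%%%%@@@%%%@@@@@@@@#+++++++++++++++++++++++++++++++++++++++
%%%%%%%@@%%%%%@@@@@@@%*+++++++++++++++++++++++++++++++++++++*
%%%%%%%%%%%%%%%%@@@@@%%*+++++++++++++++++++++++++++++++++++++
```

The bar moved from +8.3° to −49.3°, which is 1.00 rad, so the dial is at the second station. The pin is parked and the gripper is clear.

```bash
python3 -c "from plant import r; print(r.finish_job())"
```

```text
the job is handed in; nothing more can be done
None
```

I drew the pin, laid it on the table and let go, then regripped it by the shank and parked it in the rest. I then turned the dial one click clockwise to the second station (measured 1.00 rad), released it and handed the job in at about 24 s; the arm stayed clear of the timer, cup and folding bar, but I took no final picture check of them.

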